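Turn the test card over in the reader and click the timer dial to green

ROBOT

A 6-joint arm with a two-finger parallel gripper is mounted at the origin on the work surface. World frame = base frame: x ahead of the robot, y to its left, z up, the work surface at z = 0. Lengths are in m, angles in rad, forces in N, time in s.
With the tool pointing down it reaches from about 0.375 to 0.975 m from the base axis. Payload 3.8 kg.
Tool frame: the origin (TCP) lies midway between the tips of the shut fingers; the grasp point (between the pads) lies 19 mm behind it; z points along the fingers, y is the line along which they close (so a half turn about z gives the same grasp; the last joint's range is limited). The gripper opens to 88 mm and grips with 3 to 60 N. Pads are 18 mm wide; open, the fingers measure 123 mm over their backs; the gripper's body (75 mm by 187 mm) begins 45 mm behind the grasp point.
Start: joints at [1.232, 0.264, 1.604, -0, 1.274, -0.037], TCP at [0.201, 0.644, 0.239] pointing down, gripper open.
Joint ranges: [-2.63, 2.63], [-0.94, 2.18], [0.31, 2.57], [-1.31, 4.45], [0, 2.66], [-2.55, 2.55]. Speed limits (rad/s): [2.57, 2.57, 3.14, 3.14, 3.14, 3.14].

INTERFACE

Orientations are given as a rotation vector (axis times angle).
In Python, from cell import manip, inverse_kinematics, cams, order gives the robot as it stands. Calls block until the motion is done:
- manip.move_pose(position, orientation): joint-space move of the TCP to a pose.
- manip.move_linear(position, rate=0.15, rot=None): straight line of the TCP; rot=None keeps the orientation; rate is the mean speed in m/s.
- manip.set_joints(angles): joint-space move.
- manip.set_gripper(opening, force=None): finger opening in m; force is the grip in N (None keeps the last); returns when the fingers have stopped.
- manip.dwell(seconds).
- inverse_kinematics(position, orientation): joint angles nearest the present ones, or None.
- manip.state(): the state.
- cams.capture(name): name is "scene" or "side" or "wrist"; returns a dict with "image" (384x512x3 uint8, blue, green, red), "z_map" (384x512 float32, m along the optical axis (not along the pixel's ray), 0 where there is no reading), "intrinsics" (3x3 intrinsics, pixels), "position" and "orientation" of the camera in the world; the wrist camera has in their place "T_tool_cam" (4x4, takes a point from camera to tool coordinates, whose origin is the TCP and whose axes are the flange's). Camera axes: x right, y down, z forward; pixel columns grow to the right and rows downward; lengths in m; the calibration is good to about 2 mm. A picture is of the moment at which its call begins: read the wrist's pose just before it.
A pose or a line that the arm cannot do raises manip.IKError and nothing moves.
- order.close_job(): hands the job in; it is judged then, once.
The state is a dict: "clock": time; "joint_pos": joint angles; "joint_velocities": joint speeds; "tau": joint torques, N m; "tool_pos": TCP position; "tcp_rot": TCP orientation; "contact_force": force on the tool from outside, world axes, zero at the start; "moment": the same for the moment, N m; "gripper_width": finger opening in m; "grasp_force": force on a finger pad.
Only numpy, scipy, OpenCV 4.12 (cv2) and the standard library are available. Lean on these libraries where they do the work, as an engineer would, in place of code of your own. Each camera call takes 0.05 s, during which the arm holds its last target. There are 200 camera calls.

TASK

The test card was put into the reader's sloped cradle the wrong way round: take it out, turn it over and stand it back in the cradle, resting on the ledge, centred and square, with its printed face (yellow window, blue spot) outward and its grey back against the backrest, and let go. Then turn the timer's click-stop dial clockwise, click by click, until it stands in the click whose mark is green, without going past it. Leave the tube rack, the bottles and the swab box standing where they are.

Things in the scene. Friction and masses are not known exactly. Their poses are not given: they have to be found in the camera images.
- reader: Card reader, fixed to the bench: white base plate 150 x 100 x 14 mm with the blue sloped cradle on it, top leaning back, and 60 mm in front of the cradle's ledge a white lens block (26 x 70 mm, top 54 mm above the bench). Origin: on the bench under the middle of the ledge; z up; x from the cradle towards the lens block.
- cradle: Blue easel on the reader: backrest 24 mm wide, 66 mm tall along its slope, leaning 35 degrees from vertical, and at its foot a ledge 44 mm wide, square to it, standing out 16 mm; open elsewhere. Origin: corner of backrest and ledge, mid width, 46 mm above the bench. x: level, across its width; y: up along the slope; z: square out of the backrest, 35 degrees above level.
- card: Rigid test card 50 mm wide (x), 90 mm long (y), 7 mm thick (z), 40 g. Origin at its centre; z comes out of the printed face: white, yellow window with red lines, blue spot. The back is grey with a black bar. It starts standing in the cradle, y up the slope, grey back outward, up to 8 mm off the middle sideways.
- card_front (a point): Centre of the card's printed face.
- card_back (a point): Centre of the card's grey back.
- timer: Timer box 118 x 130 mm, about 95 mm tall at its back, grey with a white sloped panel 125 x 130 mm. Fixed to the bench. Origin: on the bench under the dial; z up, x points from the low edge of the panel to the high one.
- panel: The timer's sloped panel. Origin: on the panel's surface on the dial's axis, 62 mm above the bench; z: square out of the panel, that is along the dial's axis, 30 degrees from vertical, leaning to the low edge; x: up the slope; y level. Ten painted marks, one per click, stand 32 mm from the axis: small black dots, the one for click 8 a larger green dot.
- dial (a joint): Turn of the dial in rad; grows clockwise, seen from outside the panel. It clicks every 0.5236 rad (30 degrees): click n stands at n x 0.5236; stops at click 0 and click 9. Green is click 8, 4.189 rad. It starts in a click from 1 to 5. A click takes about 0.1 N m; let go between two, it springs into the nearer one.
- dial_grip (a point): Point on the dial's axis, 22 mm out from the panel, at the height to grip. The dial is a black fluted round knob, 40 mm in diameter, its top 34 mm out from the panel, with a white pointer line on top that points at the mark of the present click.
- green_mark (a point): Centre of the green dot on the panel, 32 mm from the dial's axis.
- tube_rack: Bystander: white and clear tube rack 80 x 125 mm with three capped tubes, 87 mm tall in all, loose. Origin under its centre.
- sanitiser: Bystander: clear bottle, 52 mm in diameter, 130 mm tall, blue cap, loose. Origin under its centre.
- swab_box: Bystander: white and blue box 60 x 100 x 50 mm, loose. Origin under its centre.
- dropper: Bystander: small bottle, 28 mm in diameter, 65 mm tall, green label, red cap, loose, between reader and timer. Origin under its centre.
- cradle_seat (a point): Where the centre of a well-set card lies: 45 mm up the slope from the cradle's origin and 3.5 mm out. The card sticks out 13 mm past the backrest on each side and 24 mm above it, so fingers can reach both long edges.
Mind the look-alikes: they are no part of the job. What is shaped like the reader but red or turquoise is not meant.

How it is judged:
By the outcome, as a careful person would: the job done as asked, in the order asked, and still so for the second after the job is handed in, with the robot touching nothing.
It also fails if it takes over 72 s, if anything falls off the work surface, if the arm or the gripper's body presses on something with over 40 N, if the wrist force passes 120 N, or if a joint passes its speed limit or range.

## Working session

There is one attempt and no reset: what is moved stays moved. The work goes in short steps, each a Python script; the robot and the scene stay as the last script left them, time stands still between calls to the robot, and variables do not carry over. Pictures are saved under pics/ and viewed, at most 10 in all, crops included, and the job is handed in when it is done.

```bash
ls; mkdir -p pics
cat > h.py <<'E'
import numpy as np, cv2
from scipy.spatial.transform import Rotation as R
from cell import manip, inverse_kinematics, cams, order
def campose(c,st=None):
    if 'T_tool_cam' in c:
        T=np.eye(4);T[:3,:3]=R.from_rotvec(st['tcp_rot']).as_matrix();T[:3,3]=st['tool_pos']
        return T@c['T_tool_cam']
    T=np.eye(4);o=np.asarray(c['orientation'])
    T[:3,:3]=o if o.shape==(3,3) else R.from_rotvec(o).as_matrix();T[:3,3]=c['position'];return T
def cap(name,png=None):
    st=manip.state();c=cams.capture(name);c['T']=campose(c,st)
    if png: cv2.imwrite('pics/'+png,c['image'])
    np.savez('/tmp/%s.npz'%(png or name),image=c['image'],z=c['z_map'],K=c['intrinsics'],T=c['T'])
    return c
def cloud(z,K,T):
    v,u=np.mgrid[:z.shape[0],:z.shape[1]]
    p=np.stack([(u-K[0,2])/K[0,0]*z,(v-K[1,2])/K[1,1]*z,z],-1)
    return p@T[:3,:3].T+T[:3,3]
E
python3 - <<'E'
from h import *
a=cap('scene','scene.png');b=cap('side','side.png')
cv2.imwrite('pics/both.png',cv2.resize(np.vstack([a['image'],b['image']]),(400,600))) 
for c in(a,b):print(c['intrinsics'].tolist(),np.round(c['T'],3).tolist())
print(manip.state())
E
```

```text
pics
[[426.0146424241498, 0.0, 252.27449809826317], [0.0, 426.0146424241498, 193.54498478226515], [0.0, 0.0, 1.0]] [[0.829, 0.348, -0.437, 1.141], [0.559, -0.503, 0.66, -0.898], [0.01, -0.791, -0.611, 0.888], [0.0, 0.0, 0.0, 1.0]]
[[489.99905705289706, 0.0, 263.18243967964565], [0.0, 489.99905705289706, 190.7315481765241], [0.0, 0.0, 1.0]] [[-0.977, -0.168, 0.129, 0.447], [-0.211, 0.744, -0.634, 0.73], [0.01, -0.647, -0.762, 0.967], [0.0, 0.0, 0.0, 1.0]]
{'clock': 0.1, 'joint_pos': array([ 1.23209641e+00,  2.64682913e-01,  1.60521155e+00, -3.24928498e-05,
        1.27369124e+00, -3.69514529e-02]), 'joint_velocities': array([-0.00115323, -0.00166895, -0.00129535, -0.00032464,  0.00120366,
       -0.00050058]), 'tau': array([ 6.33624131e-04, -5.03619540e+01, -3.58072186e+01,  7.30250753e-02,
        2.33276625e-02, -3.44517571e-05]), 'tool_pos': array([0.2004395 , 0.64389545, 0.23752304]), 'tcp_rot': array([-4.72122811e-01, -3.10556734e+00,  3.08439336e-03]), 'contact_force': array([-0.22924464, -0.73189159, -0.14822941]), 'moment': array([ 0.0128835 , -0.04633937,  0.0074227 ]), 'grasp_force': 0.0, 'gripper_width': 0.08795942821916933}
```

View pics/scene.png

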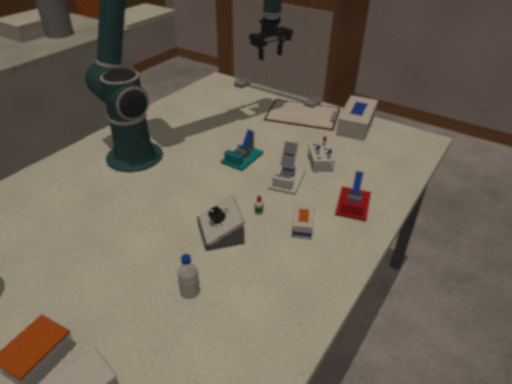

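View pics/side.png

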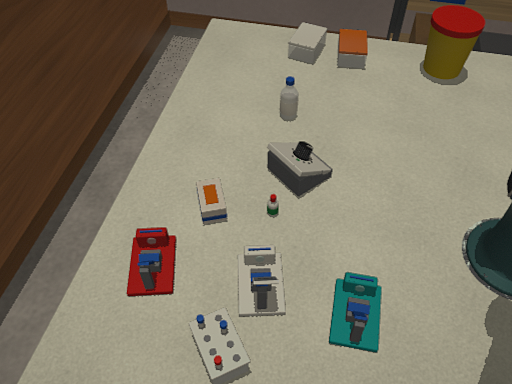

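The side view shows the white reader at about (262,280), with its lens block at (260,253) and the grey card at (264,290). The timer dial is at (304,150), the dropper at (272,205), the rack at (220,345) and the swab box at (211,200). The red and turquoise readers are decoys.

Run:
```python
from h import *
for n,pts in (('side.png',dict(lens=(260,249),card=(263,285),base_l=(241,312),base_r=(284,312),dial=(304,148),dropper=(272,198),rack=(220,345),swab=(211,195),bottle=(290,82),panelhi=(272,146),panelhi2=(300,142),panlo=(328,170),panlo2=(302,190))),
 ('scene.png',dict(card=(290,155),lens=(285,172),dial=(215,214),dropper=(259,200)))):
    d=np.load('/tmp/%s.npz'%n);P=cloud(d['z'],d['K'],d['T'])
    for k,(u,v) in pts.items(): print(n,k,P[v,u].round(3),d['z'][v,u].round(3))
# reader region fits
d=np.load('/tmp/side.png.npz');P=cloud(d['z'],d['K'],d['T']);z=P[...,2]
m=np.zeros(z.shape,bool);m[235:320,232:292]=1;m&=d['z']>0
for lo,hi in((.008,.020),(.048,.06)):
    q=P[m&(z>lo)&(z<hi)][:,:2].astype(np.float32);print(lo,len(q),cv2.minAreaRect(q))
m[:]=0;m[130:200,260:340]=1
q=P[m&(z>.02)&(z<.1)];print('timer',len(q),cv2.minAreaRect(q[:,:2].astype(np.float32)))
```

```text
side.png lens [0.573 0.14  0.057] 1.085
side.png card [0.543 0.25  0.099] 0.979
side.png base_l [0.584 0.274 0.012] 1.035
side.png base_r [0.495 0.254 0.011] 1.037
side.png dial [ 0.524 -0.156  0.095] 1.236
side.png dropper [ 0.575 -0.001  0.067] 1.166
side.png rack [0.601 0.37  0.054] 0.944
side.png swab [0.723 0.01  0.052] 1.189
side.png bottle [ 0.601 -0.377  0.123] 1.366
side.png panelhi [ 0.605 -0.148  0.093] 1.244
side.png panelhi2 [ 0.537 -0.17   0.1  ] 1.244
side.png panlo [ 0.456 -0.148  0.038] 1.267
side.png panlo2 [ 0.512 -0.081  0.021] 1.244
scene.png card [0.549 0.232 0.081] 1.497
scene.png lens [0.559 0.186 0.038] 1.489
scene.png dial [ 0.535 -0.177  0.089] 1.229
scene.png dropper [ 0.58  -0.013  0.054] 1.339
0.008 1779 ((0.5587049126625061, 0.19614487886428833), (0.10000450164079666, 0.1506674736738205), 14.701589584350586)
0.048 466 ((0.562021017074585, 0.19500133395195007), (0.06920431554317474, 0.13945238292217255), 12.043936729431152)
timer 2111 ((0.5594995021820068, -0.12317416071891785), (0.21078354120254517, 0.13359063863754272), 51.681915283203125)
```

```bash
cat >> h.py <<'E'
UP=np.array([0,0,1.])
def look(target,d,dist,Ttc,skip=()):
    """tool pose with camera at target-dist*d looking along d; best roll by joint travel"""
    d=d/np.linalg.norm(d);q0=manip.state()['joint_pos'];best=None
    a=np.cross(d,[1,0,0.01]);a/=np.linalg.norm(a);b=np.cross(d,a)
    for t in np.arange(0,360,15):
        x=a*np.cos(np.radians(t))+b*np.sin(np.radians(t))
        C=np.eye(4);C[:3,:3]=np.c_[x,np.cross(d,x),d];C[:3,3]=target-dist*d
        W=C@np.linalg.inv(Ttc);rv=R.from_matrix(W[:3,:3]).as_rotvec()
        q=inverse_kinematics(W[:3,3],rv)
        if q is None: continue
        c=np.abs(q-q0).max()
        if best is None or c<best[0]: best=(c,W[:3,3],rv,np.array(q))
    return best
E
python3 - <<'E'
from h import *
d=np.load('/tmp/side.png.npz');P=cloud(d['z'],d['K'],d['T']);z=P[...,2]
m=np.zeros(z.shape,bool);m[130:200,260:340]=1
m&=(d['image'].min(-1)>130)&(z>.025)
q=P[m];
for i in range(5):
    A=np.c_[q[:,:2],np.ones(len(q))];c=np.linalg.lstsq(A,q[:,2],rcond=None)[0];r=q[:,2]-A@c;q=q[abs(r)<max(.003,.05/4**i)]
n=np.r_[-c[:2],1];n/=np.linalg.norm(n);print('panel n',n,len(q),cv2.minAreaRect((q[:,:2]).astype(np.float32)),'tilt',np.degrees(np.arccos(n[2])))
c=cap('wrist');Ttc=c['T_tool_cam'];print(np.round(Ttc,4).tolist(),c['intrinsics'][0])
rx=np.array([.254,-.967,0])
b=look(np.array([.555,.22,.06]),-(np.cos(np.radians(65))*rx+np.sin(np.radians(65))*UP),.30,Ttc)
print(b)
b2=look(np.array([.535,-.15,.065]),-n,.28,Ttc);print(b2)
# grasp feasibility
ry=np.cross(UP,rx);s,co=np.sin(np.radians(35)),np.cos(np.radians(35))
yc=-s*rx+co*UP
for sg in(1,-1):
  for h in(0.065,.2):
    o=np.array([.545,.215,.046])+yc*h
    M=np.c_[np.cross(sg*ry,-yc),sg*ry,-yc]
    print(sg,h,inverse_kinematics(o,R.from_matrix(M).as_rotvec()))
E
```

```text
panel n [-0.31755966 -0.39345928  0.86275469] 227 ((0.5365353226661682, -0.13938607275485992), (0.04379167780280113, 0.15572865307331085), 83.15157318115234) tilt 30.372698862357996
[[0.0004, -0.9535, -0.3014, 0.0795], [1.0, 0.0003, 0.0004, 0.0006], [-0.0003, -0.3014, 0.9535, -0.1459], [0.0, 0.0, 0.0, 1.0]] [283.12602247   0.         258.96669743]
(np.float64(1.2969872423866555), array([0.53895985, 0.15568167, 0.1839378 ]), array([-2.63133943, -0.29101794, -0.33849631]), array([-0.06489371, -0.02583762,  2.125876  ,  0.6320854 ,  0.96619668,
        0.93768158]))
(np.float64(1.8584687074659703), array([ 0.48324553, -0.16860395,  0.1729552 ]), array([-2.27474005,  1.53738778, -0.44255499]), array([-0.62637517, -0.20067217,  2.28397246,  0.5172139 ,  0.80935999,
        1.81859015]))
1 0.065 [ 0.69758102  0.41104275  1.80838197 -0.57487573  1.26619381  0.71430905]
1 0.2 [ 0.7988252   0.36351246  1.64596401 -0.51542307  1.49056722  0.6791864 ]
-1 0.065 [ 0.69758102  0.41104275  1.80838197 -0.57487573  1.26619381 -2.42728361]
-1 0.2 [ 0.7988252   0.36351246  1.64596401 -0.51542307  1.49056722 -2.46240625]
```

Run:
```python
from h import *
c=cams.capture('wrist');Ttc=c['T_tool_cam'];rx=np.array([.254,-.967,0])
b=look(np.array([.555,.22,.06]),-(np.cos(np.radians(65))*rx+np.sin(np.radians(65))*UP),.34,Ttc)
manip.move_pose(b[1],b[2]);manip.dwell(.2)
c=cap('wrist','w1.png');print(manip.state()['clock'],c['z_map'].min())
```

```text
2.8083 0.0
```

View pics/w1.png

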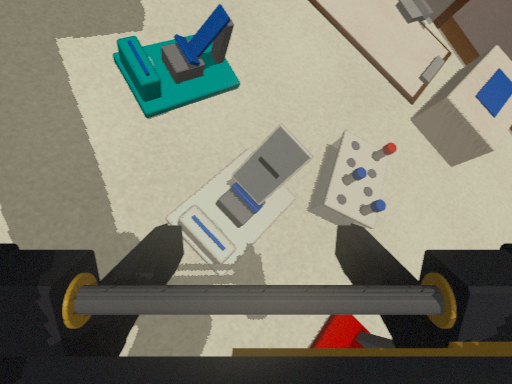

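The card's grey back is bounded by about (281,125), (312,157), (266,203) and (235,178). The blue ledge is at (245,198), and the lens block with its blue stripe is at (208,233). Next I fit planes and rectangles.

```bash
cat > fit.py <<'E'
from h import *
import sys
def fit(png,poly,roi):
    d=np.load('/tmp/%s.npz'%png);P=cloud(d['z'],d['K'],d['T']);z=P[...,2];v=d['z']>0
    m=np.zeros(z.shape,np.uint8);cv2.fillPoly(m,[np.array(poly)],1)
    q=P[(cv2.erode(m,np.ones((5,5)))>0)&v]
    for i in range(4):
        c0=q.mean(0);n=np.linalg.svd(q-c0)[2][2];n*=np.sign(n[2]);r=(q-c0)@n;q=q[abs(r)<max(.0025,2*r.std())]
    print('card n',n.round(4),'elev',np.degrees(np.arcsin(n[2])).round(2),'az',np.degrees(np.arctan2(n[1],n[0])).round(2),'std',r.std().round(4),len(q))
    # all pixels near plane and above z
    m[:]=0;m[roi[1]:roi[3],roi[0]:roi[2]]=1;m=(m>0)&v
    near=m&(abs((P-c0)@n)<.004)&(z>.05)
    k,l=cv2.connectedComponents(near.astype(np.uint8));L=l[tuple(np.mean(poly,0).astype(int)[::-1])]
    q=P[l==L];h=np.cross(UP,n);h/=np.linalg.norm(h);y=np.cross(n,h)
    uv=np.c_[(q-c0)@h,(q-c0)@y].astype(np.float32);r=cv2.minAreaRect(uv)
    print('face centre',(c0+r[0][0]*h+r[0][1]*y).round(4),r[1],r[2],'h',h.round(4))
    for lo,hi,nm in((.010,.019,'base'),(.050,.058,'lens')):
        mm=m&(z>lo)&(z<hi)
        k,l,s,_=cv2.connectedComponentsWithStats(mm.astype(np.uint8));
        L=1+s[1:,4].argmax();q=P[l==L][:,:2].astype(np.float32)
        print(nm,cv2.minAreaRect(q),np.median(P[l==L][:,2]),s[L].tolist())
E
python3 - <<'E'
from fit import *
fit('w1.png',[(281,127),(309,157),(266,200),(237,178)],(165,115,320,265))
E
```

```text
card n [ 0.214  -0.7904  0.5741] elev 35.03 az -74.85 std 0.0007 1986
face centre [0.5444 0.23   0.0868] (0.053707268089056015, 0.09163054078817368) 0.01351039856672287 h [ 0.9653  0.2613 -0.    ]
base ((0.558324933052063, 0.197771817445755), (0.09990277886390686, 0.14974476397037506), 15.207513809204102) 0.013756275802602191 [165, 149, 130, 116, 3685]
lens ((0.5733813643455505, 0.1417151242494583), (0.06921445578336716, 0.025951888412237167), 15.087985038757324) 0.05364558751978138 [178, 205, 58, 59, 1441]
```

```bash
cat > geo.py <<'E'
from fit import *
az=np.radians(-74.87);rx=np.array([np.cos(az),np.sin(az),0]);ry=np.cross(UP,rx)
s,co=np.sin(np.radians(35)),np.cos(np.radians(35))
yc=-s*rx+co*UP;zc=co*rx+s*UP
P0=rx*-.0598+ry*.5905+UP*.046   # cradle origin
def M(sg): return R.from_matrix(np.c_[np.cross(sg*ry,-yc),sg*ry,-yc]).as_rotvec()
def C(x,y,z): return P0+x*ry+y*yc+z*zc
def F():
    st=manip.state();f=np.array(st['contact_force']);return np.round([f@ry,f@yc,f@zc,st['grasp_force'],st['gripper_width'],st['clock']],4)
E
python3 - <<'E'
from geo import *
p=manip.state()['tool_pos'];manip.move_linear(p+[0,0,.07],rate=.3)
manip.move_pose(C(-.005,.191,.0035),M(1));print(F(),manip.state()['joint_pos'])
manip.move_linear(C(-.005,.051,.0035),rate=.15);print(F())
manip.set_gripper(.04,20);print(F())
manip.move_linear(C(-.005,.201,.0035),rate=.15);print(F())
j=manip.state()['joint_pos'];print(j)
manip.move_pose(C(0,.201,.0035),M(-1));manip.dwell(.2);print(F(),manip.state()['joint_pos'])
c=cap('wrist','w2.png')
E
```

```text
[1.0268 0.2129 0.1637 0.     0.088  4.875 ] [ 0.78024619  0.35766554  1.66605274 -0.5248465   1.46840433  0.66550289]
[ 0.8224  0.249  -0.6419  0.      0.0887  5.9583]
[1.06000e-02 1.37530e+00 3.07000e-02 2.00001e+01 5.00000e-02 6.61670e+00]
[ 0.3641 -1.627   0.413  20.      0.0498  7.7667]
[ 0.78798039  0.35602385  1.65305853 -0.52169666  1.48481614  0.66399661]
[-0.6428 -0.0344 -0.5183 20.      0.0497 10.6167] [ 0.78484385  0.36289871  1.6413068  -0.52282152  1.4856163  -2.48163239]
```

View pics/w2.png

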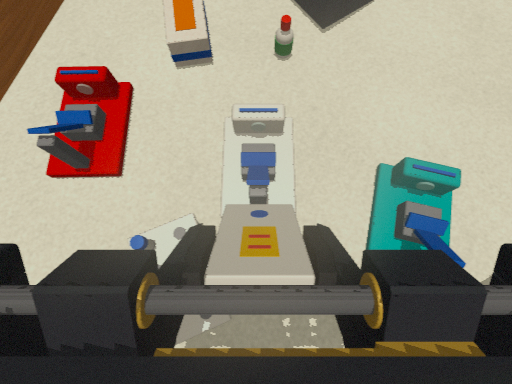

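The card is held with its printed face towards the camera: the blue spot is at (259,214), the yellow window at (260,241), and the empty cradle shows at (258,165). I'll measure the card in the tool frame.

Run:
```python
from geo import *
d=np.load('/tmp/w2.png.npz');P=cloud(d['z'],d['K'],d['T']);st=manip.state()
Rt=R.from_rotvec(st['tcp_rot']).as_matrix();Q=(P-st['tool_pos'])@Rt
m=np.zeros(d['z'].shape,np.uint8);cv2.fillPoly(m,[np.array([(228,208),(292,208),(300,266),(218,266)])],1)
q=Q[(m>0)&(d['z']>0)]
for i in range(4):
    c=q.mean(0);n=np.linalg.svd(q-c)[2][2];n*=np.sign(n[0]);r=(q-c)@n;q=q[abs(r)<max(.002,2*r.std())]
print('n tool',n.round(4),'c',c.round(4),r.std())
near=(abs((Q-c)@n)<.004)&(d['z']>0);near[:195]=0;near[270:]=0;near[:,:200]=0;near[:,320:]=0
q=Q[near];print(np.percentile(q[:,1],[0,1,50,99,100]).round(4),np.percentile(q[:,2],[0,1,99,100]).round(4))
r=cv2.minAreaRect(q[:,1:].astype(np.float32));print(r)
# edge face x at TCP z positions
for z in(0,.02,.051):print(z,c[0]-n[2]*(z-c[2])/n[0])
# reader ry/lens from this view too
w=(P[...,2]>.05)&(P[...,2]<.058)&(d['z']>0);w[:, :215]=0;w[:,300:]=0;w[:90]=0;w[150:]=0
a=P[w][:,:2].astype(np.float32);r=cv2.minAreaRect(a);print(r,np.r_[r[0],0]@ry,np.r_[r[0],0]@rx)
```

```text
n tool [1.0e+00 8.0e-04 2.2e-03] c [ 0.0019  0.001  -0.002 ] 0.0003362936022747184
[-0.0259 -0.0255  0.0002  0.0263  0.0269] [-0.0377 -0.0341  0.048   0.0501]
((0.0005300436168909073, 0.006187561899423599), (0.08771167695522308, 0.052803367376327515), 89.87586975097656)
0 0.0019244034508978688
0.02 0.0018803718984590075
0.051 0.0018121229921787727
((0.5740156173706055, 0.14394932985305786), (0.0695992112159729, 0.02436712197959423), 15.070852279663086) 0.5916902102704605 0.010864327894536507
```

Run:
```python
from geo import *
X=.001
manip.move_linear(C(X,.201,.0085),rate=.1)
manip.move_linear(C(X,.054,.0085),rate=.15);manip.dwell(.2)
f0=F();print(f0);y=.054
while y>.047:
    y-=.0005;manip.move_linear(C(X,y,.0085),rate=.02);f=F()
    if f[1]-f0[1]>3:break
print('y',y,f-f0);y+=.0003;z=.0085
manip.move_linear(C(X,y,z),rate=.02);manip.dwell(.1);f1=F()
while z>.002:
    z-=.0005;manip.move_linear(C(X,y,z),rate=.02);f=F()
    if f[2]-f1[2]>2:break
print('z',z,f-f1,f)
manip.set_gripper(.055);manip.set_gripper(.086);print(F())
manip.move_linear(C(X,.22,z),rate=.2)
c=cams.capture('wrist');Ttc=c['T_tool_cam']
b=look(np.array([.555,.22,.06]),-(np.cos(np.radians(65))*rx+np.sin(np.radians(65))*UP),.34,Ttc)
print(b[0],b[1],b[3])
manip.move_pose(b[1],b[2]);manip.dwell(.2);c=cap('wrist','w3.png');print(F())
```

```text
[ 0.2822 -0.577  -0.5792 19.9999  0.0496 12.25  ]
y 0.050499999999999996 [-1.3188e+00  5.2970e+00 -2.0460e-01  8.0000e-04 -1.0000e-04  1.7500e+00]
z 0.006499999999999999 [2.2510e-01 1.9413e+00 2.0267e+00 1.0000e-04 0.0000e+00 1.0000e+00] [-1.1281  7.2867  2.0371 20.0008  0.0495 15.35  ]
[-0.1702  0.0258 -0.2249  0.      0.086  16.2583]
0.7377489802598673 [0.59557552 0.16739587 0.22651383] [ 0.11337411  0.3531758   1.55551172  0.21945925  1.53988797 -2.36854165]
[ 0.051  -0.1518  0.0634  0.      0.0859 18.375 ]
```

View pics/w3.png

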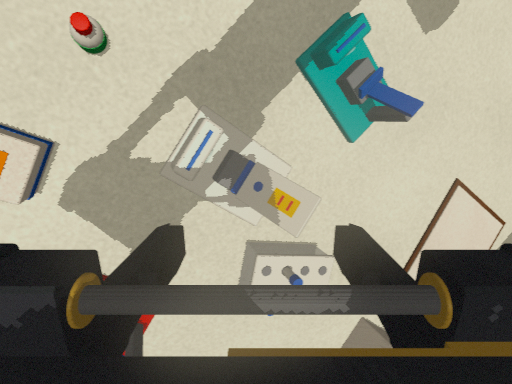

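The card stands printed face outward: the blue spot is at (258,186), the window at (285,202) and the ledge at (243,177). Next I check its centring against the base and lens.

Run:
```python
from geo import *
fit('w3.png',[(262,173),(317,197),(296,232),(244,199)],(160,105,325,240))
```

```text
card n [ 0.2038 -0.7582  0.6193] elev 38.26 az -74.95 std 0.0007 1754
face centre [0.5502 0.2304 0.0869] (0.050091683864593506, 0.09324777871370316) 0.020333612337708473 h [ 0.9657  0.2596 -0.    ]
base ((0.5592343807220459, 0.19752690196037292), (0.10000672936439514, 0.1492326855659485), 15.107836723327637) 0.01372236931767476 [160, 105, 132, 121, 4116]
lens ((0.5743078589439392, 0.14195023477077484), (0.06956209987401962, 0.026034535840153694), 15.144021987915039) 0.053636758625417946 [172, 118, 51, 63, 1462]
```

The card is centred to 0.2 mm and faces the right way, but it leans 38.3°. Its foot stuck on the ledge about 3 mm out from the backrest. I'll regrip it lower, square it and reseat it without ledge load.

Run:
```python
from geo import *
X=.001
t=np.radians(38.26);y2=-np.sin(t)*rx+np.cos(t)*UP;z2=np.cos(t)*rx+np.sin(t)*UP
rot2=R.from_matrix(np.c_[z2,-ry,-y2]).as_rotvec()
cc=rx*-.0788+ry*(.5905+X)+UP*.0869-.0035*z2
g=cc-.009*y2
manip.move_pose(g+.15*y2,rot2);manip.move_linear(g,rate=.15);print(F())
manip.set_gripper(.04,12);print(F())
manip.move_linear(g+.003*y2+.002*z2,rate=.05)
y=.045+.0025-.009;z=.0035+.0045
manip.move_linear(C(X,y,z),rate=.05,rot=M(-1));manip.dwell(.2);f1=F();print(f1)
while z>-.001:
    z-=.0005;manip.move_linear(C(X,y,z),rate=.02);f=F()
    if f[2]-f1[2]>2.5:break
print('z',z,f-f1)
# ease down to the ledge
for i in range(8):
    y-=.0005;manip.move_linear(C(X,y,z),rate=.02);f=F()
    if f[1]-f1[1]>1.5:break
print('y',y,f-f1)
manip.set_gripper(.055);manip.set_gripper(.086);print(F())
manip.move_linear(C(X,.22,z),rate=.2)
c=cams.capture('wrist');Ttc=c['T_tool_cam']
b=look(np.array([.555,.22,.06]),-(np.cos(np.radians(65))*rx+np.sin(np.radians(65))*UP),.34,Ttc)
manip.move_pose(b[1],b[2]);manip.dwell(.2);c=cap('wrist','w4.png');print(F())
fit('w4.png',[(262,173),(317,197),(296,232),(244,199)],(160,105,325,240))
```

```text
[ 0.3137  0.7204  0.0943  0.      0.0859 20.3417]
[-2.41600e-01  1.83040e+00  1.21000e-02  1.20001e+01  5.01000e-02
  2.09750e+01]
[ 0.3398 -0.7712 -1.1394 11.9999  0.0497 21.675 ]
z 0.0024999999999999966 [-0.7337  0.7868  3.8727  0.      0.      2.75  ]
y 0.038 [-7.5940e-01  2.6278e+00  5.1727e+00  1.0000e-04  1.0000e-04  3.0000e+00]
[-0.5803  0.2416 -0.3051  0.      0.0863 25.5833]
[-0.1513  0.1967 -0.3997  0.      0.086  27.7583]
card n [ 0.2133 -0.7911  0.5732] elev 34.98 az -74.91 std 0.0007 1754
face centre [0.5495 0.2317 0.0868] (0.05002552643418312, 0.09160608798265457) 0.11004430800676346 h [ 0.9655  0.2603 -0.    ]
base ((0.5592135787010193, 0.19736358523368835), (0.10000279545783997, 0.14907053112983704), 15.001501083374023) 0.013698832397046057 [160, 105, 132, 121, 4141]
lens ((0.5742586851119995, 0.14184948801994324), (0.06961213052272797, 0.02603684924542904), 14.929040908813477) 0.05366189076330524 [172, 118, 51, 63, 1469]
```

The card is now flush (34.98°), on the ledge, and within 0.4 mm of centre. Now the timer.

Run:
```python
from geo import *
c=cams.capture('wrist');Ttc=c['T_tool_cam']
p=manip.state()['tool_pos'];manip.move_linear(p+[0,0,.04],rate=.3)
n=np.array([-.3176,-.3935,.8628])
b=look(np.array([.53,-.155,.075]),-n,.30,Ttc);print(b)
manip.move_pose(b[1],b[2]);manip.dwell(.2);c=cap('wrist','w5.png');print(F()[5])
cv2.imwrite('pics/w5b.png',cv2.resize(c['image'],None,fx=1.5,fy=1.5,interpolation=2))
```

```text
(np.float64(0.7289103693657507), array([ 0.51463738, -0.20696649,  0.20525103]), array([-0.37300621,  3.00438079,  0.52212969]), array([-0.6097742 ,  0.16248758,  1.82798518,  0.30687377,  1.34398402,
       -2.52624217]))
29.8083
```

View pics/w5b.png

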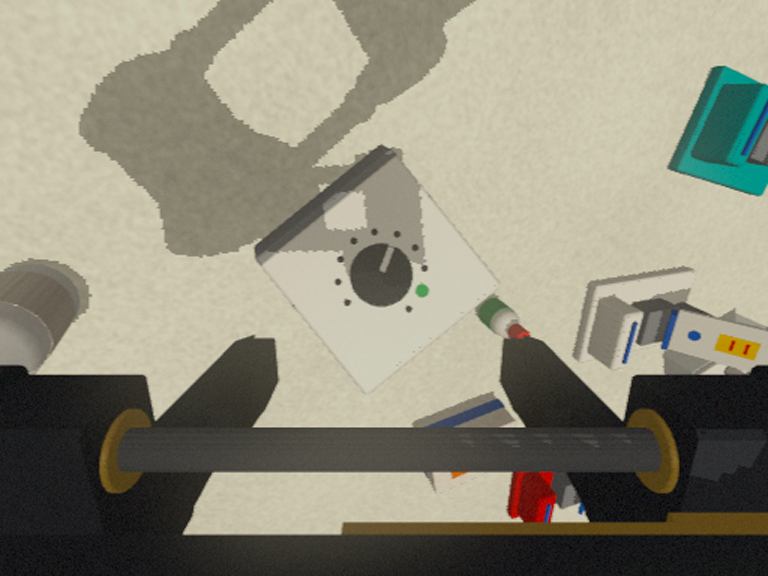

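The ring of marks runs clockwise from click 0 at (347,302) to green, click 8, at (422,290) and click 9 at (408,309) in the 1.5x picture. The pointer, (383,270) to (389,248), looks like click 5. I'll compute it in 3D.

```bash
cat > tim.py <<'E'
from geo import *
def analyse(png,roi=(170,95,335,265),dots=None):
    d=np.load('/tmp/%s.npz'%png);P=cloud(d['z'],d['K'],d['T']);K,T=d['K'],d['T'];im=d['image'].astype(int)
    m=np.zeros(d['z'].shape,bool);m[roi[1]:roi[3],roi[0]:roi[2]]=1;m&=(d['z']>0)&(P[...,2]>.02)
    q=P[m&(im.min(-1)>90)]
    for i in range(8):
        c=np.median(q,0) if i==0 else q.mean(0);n=np.linalg.svd(q-c)[2][2];n*=np.sign(n[2]);r=(q-c)@n
        q=q[abs(r)<max(.0015,1.5*r.std())]
    px=UP-n*n[2];px/=np.linalg.norm(px);py=np.cross(n,px)
    H=(P-c)@n;top=m&(H>.029)&(H<.039)
    t=P[top];uv=np.c_[t@px,t@py].astype(np.float32);(a,b),rad=cv2.minEnclosingCircle(uv);h=np.median(H[top])
    O=a*px+b*py+(c@n)*n
    print('n',n.round(4),'tilt',np.degrees(np.arccos(n[2])).round(2),'O',O.round(4),'rad',round(rad,4),'h',h,'px az',np.degrees(np.arctan2(px[1],px[0])).round(2),len(q))
    def ray(u,v,hh):
        r=T[:3,:3]@np.array([(u-K[0,2])/K[0,0],(v-K[1,2])/K[1,1],1]);o=T[:3,3]
        return o+r*((c@n+hh-o@n)/(r@n))
    def ang(p): v=p-O; return -np.degrees(np.arctan2(v@py,v@px)),np.hypot(v@py,v@px)
    g=m&(im[...,1]-np.maximum(im[...,0],im[...,2])>35)&(abs(H)<.004)
    vv,uu=np.nonzero(g);G=ray(uu.mean(),vv.mean(),0);ag=ang(G);print('green',ag,G.round(4))
    w=top&(im.min(-1)>95);ww=np.array([ray(u,v,.034) for v,u in zip(*np.nonzero(w))]);ap=[ang(p) for p in ww]
    cen=ww.mean(0);print('pointer',len(ww),ang(cen),'far',[tuple(np.round(x,3)) for x in sorted(ap,key=lambda x:-x[1])[:5]])
    print('clicks from green',(ag[0]-ang(cen)[0])/30)
    if dots is not None:
        for u,v in dots:print(np.round(ang(ray(u,v,0)),4),end=' ')
    return n,px,py,O
E
python3 - <<'E'
from tim import *
D=np.array([(347,302),(338,282),(340,259),(354,241),(374,232),(397,234),(415,247),(425,268),(422,290),(408,309)])/1.5
analyse('w5.png',dots=D)
E
```

```text
n [-0.3194 -0.3843  0.8662] tilt 29.98 O [ 0.5313 -0.156   0.0617] rad 0.021 h 0.03396320158889337 px az 50.27 11127
green (np.float64(-30.045458215758504), np.float64(0.03247136279495699)) [ 0.5343 -0.1269  0.0758]
pointer 99 (np.float64(-133.58200934964228), np.float64(0.00826196694619613)) far [(np.float64(-124.784), np.float64(0.021)), (np.float64(53.004), np.float64(0.021)), (np.float64(67.605), np.float64(0.021)), (np.float64(127.49), np.float64(0.021)), (np.float64(81.216), np.float64(0.021))]
clicks from green 3.451218371129459
[8.91703e+01 3.16000e-02] [1.187086e+02 3.140000e-02] [1.499437e+02 3.140000e-02] [-1.790343e+02  3.100000e-02] [-1.491493e+02  3.130000e-02] [-1.181839e+02  3.200000e-02] [-8.89542e+01  3.25000e-02] [-5.88866e+01  3.33000e-02] [-30.337    0.0328] [0.3359 0.0327]
```

```bash
sed -i 's/    w=top&(im.min(-1)>95).*/    w=top\&(im.min(-1)>85);ww=[ray(u,v,.034) for v,u in zip(*np.nonzero(w))];ww=np.array([p for p in ww if ang(p)[1]<.0165]);ap=[ang(p) for p in ww]/' tim.py
python3 - <<'E'
from tim import *
n,px,py,O=analyse('w5.png')
# candidate grips: finger close direction at angle a about n
q0=manip.state()['joint_pos'];print(q0.round(2))
for a in range(0,360,30):
    cl=np.cos(np.radians(a))*px+np.sin(np.radians(a))*py
    rot=R.from_matrix(np.c_[np.cross(cl,-n),cl,-n]).as_rotvec()
    q=inverse_kinematics(O+n*.003,rot);q2=inverse_kinematics(O+n*.1,rot)
    print(a,None if q is None else np.round(q,2),q2 is not None)
E
```

```text
n [-0.3194 -0.3843  0.8662] tilt 29.98 O [ 0.5313 -0.156   0.0617] rad 0.021 h 0.03396320158889337 px az 50.27 11127
green (np.float64(-30.045458215758504), np.float64(0.03247136279495699)) [ 0.5343 -0.1269  0.0758]
pointer 72 (np.float64(-117.448437360941), np.float64(0.0089864189207795)) far [(np.float64(-119.959), np.float64(0.016)), (np.float64(-112.179), np.float64(0.016)), (np.float64(-123.268), np.float64(0.016)), (np.float64(-115.324), np.float64(0.016)), (np.float64(-126.704), np.float64(0.016))]
clicks from green 2.91343263817275
[-0.61  0.16  1.83  0.31  1.34 -2.53]
0 [-0.65  0.2   2.13  0.69  0.9  -1.99] True
30 [-0.65  0.2   2.13  0.69  0.9  -2.51] True
60 None False
90 None False
120 [-0.65  0.2   2.13  0.69  0.9   2.2 ] True
150 [-0.65  0.2   2.13  0.69  0.9   1.68] True
180 [-0.65  0.2   2.13  0.69  0.9   1.15] True
210 [-0.65  0.2   2.13  0.69  0.9   0.63] True
240 [-0.65  0.2   2.13  0.69  0.9   0.11] True
270 [-0.65  0.2   2.13  0.69  0.9  -0.42] True
300 [-0.65  0.2   2.13  0.69  0.9  -0.94] True
330 [-0.65  0.2   2.13  0.69  0.9  -1.46] True
```

Pointer at click 5, so three clicks remain. I'll grip, turn 3 × 30° clockwise, release and look.

```bash
cat > dial.py <<'E'
from tim import *
n=np.array([-.3194,-.3843,.8662]);n/=np.linalg.norm(n);O=np.array([.5313,-.156,.0617])
px=UP-n*n[2];px/=np.linalg.norm(px);py=np.cross(n,px)
def rot(a):
    cl=np.cos(np.radians(a))*px+np.sin(np.radians(a))*py
    return R.from_matrix(np.c_[np.cross(cl,-n),cl,-n]).as_rotvec()
def S():
    st=manip.state();f=np.array(st['contact_force']);return np.round([f@n,f@px,f@py,np.array(st['moment'])@n,st['grasp_force'],st['gripper_width'],st['clock'],st['joint_pos'][5]],3)
E
python3 - <<'E'
from dial import *
manip.move_pose(O+n*.11,rot(0));manip.move_linear(O+n*.006,rate=.12);print(S())
manip.set_gripper(.03,40);print(S())
for a in(-15,-30,-45,-60,-75,-90):
    manip.move_pose(O+n*.006,rot(a));print(a,S())
manip.dwell(.2);print(S())
manip.set_gripper(.08);print(S())
manip.move_linear(O+n*.11,rate=.2)
c=cams.capture('wrist')
b=look(np.array([.53,-.155,.075]),-n,.30,c['T_tool_cam']);manip.move_pose(b[1],b[2]);manip.dwell(.2);c=cap('wrist','w6.png')
cv2.imwrite('pics/w6b.png',cv2.resize(c['image'],None,fx=1.5,fy=1.5,interpolation=2));print(S())
E
```

```text
[-3.280e-01 -4.820e-01 -5.530e-01  1.100e-02  0.000e+00  8.600e-02
  3.145e+01 -1.986e+00]
[ 1.0430e+00  2.0630e+00  1.0040e+00  1.3000e-02  4.0001e+01  3.9000e-02
  3.2225e+01 -1.9860e+00]
-15 [-1.0100e-01  3.5680e+00  9.5000e-02 -4.4000e-02  4.0002e+01  3.9000e-02
  3.2583e+01 -1.7270e+00]
-30 [-1.9400e-01  5.9920e+00  6.2300e-01 -4.4000e-02  4.0000e+01  3.9000e-02
  3.2942e+01 -1.4680e+00]
-45 [-2.020e+00  7.608e+00 -1.728e+00 -3.600e-02  4.000e+01  3.900e-02
  3.330e+01 -1.206e+00]
-60 [-2.5060e+00  7.7110e+00 -1.8480e+00 -3.5000e-02  4.0000e+01  3.9000e-02
  3.3658e+01 -9.4400e-01]
-75 [-3.8970e+00  8.4970e+00 -2.5340e+00 -2.9000e-02  4.0000e+01  3.9000e-02
  3.4017e+01 -6.8200e-01]
-90 [-4.7370e+00  8.9130e+00 -3.4340e+00  8.0000e-03  4.0000e+01  4.0000e-02
  3.4375e+01 -4.2000e-01]
[-5.6940e+00  8.0380e+00 -2.3150e+00 -1.6000e-02  4.0000e+01  3.9000e-02
  3.4575e+01 -4.2100e-01]
[ 4.6100e-01 -8.5000e-02  7.3000e-02  2.1000e-02  0.0000e+00  8.0000e-02
  3.5317e+01 -4.1500e-01]
[ 2.0000e-02 -2.1500e-01  6.4500e-01 -8.8000e-02  0.0000e+00  8.0000e-02
  3.6667e+01 -5.4400e-01]
```

View pics/w6b.png

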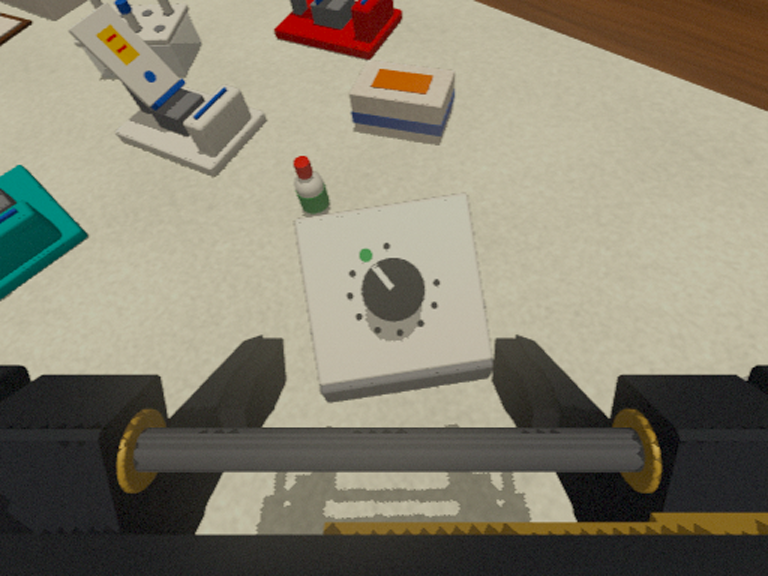

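The pointer, (393,288) to (373,265), aims at the green dot at (366,255). The card stands printed face out at (120,45), and the dropper and swab box are upright. A quick numeric check before handing in.

Run:
```python
from tim import *
analyse('w6.png',roi=(195,125,332,270))
c=cap('side','side2.png');a=cv2.imread('pics/side.png').astype(int);df=np.abs(c['image'].astype(int)-a).max(-1)
for n,(u0,v0,u1,v1) in dict(rack=(188,305,250,382),swab=(195,178,230,223),drop=(264,192,281,217),bottle=(277,75,301,121)).items(): print(n,df[v0:v1,u0:u1].mean().round(2))
```

```text
n [-0.3192 -0.3846  0.8661] tilt 29.99 O [ 0.531  -0.1552  0.062 ] rad 0.0208 h 0.03395182547499859 px az 50.31 11602
green (np.float64(-29.433677036868918), np.float64(0.03164892511736455)) [ 0.5343 -0.1269  0.0758]
pointer 84 (np.float64(-28.097597260926044), np.float64(0.00857591979653292)) far [(np.float64(-30.003), np.float64(0.016)), (np.float64(-34.835), np.float64(0.016)), (np.float64(-22.372), np.float64(0.016)), (np.float64(-27.246), np.float64(0.016)), (np.float64(-32.251), np.float64(0.016))]
clicks from green -0.04453599253142914
rack 7.86
swab 7.62
drop 6.79
bottle 6.58
```

```bash
python3 -c "
from h import *
print(order.close_job(), manip.state()['clock'])"
```

```text
the job is handed in; nothing more can be done
the job is handed in; nothing more can be done
```

The job is handed in: the card stands in the cradle printed face out, flush and within 0.4 mm of centre, the dial stands in the green click (8), and the bystanders show no sign of having moved; it took about 37 s of the 72 s, and no verdict was returned.

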